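# Knock a glaze sample out of its holder

### The job

Take the blue-handled knock-out rod from its stand, find the off-centre hole in the holder's round metal plate with its tip, and push the red glazed sample out of the spring clips so that it drops flat onto the felt below. Then put the rod back fully home in its stand. Work gently, pressing with no more than about 35 N, keep the gripper off the sample, and leave the jar, loose samples and catalogues where they are.

Things in the scene. Friction and masses are not known exactly. Their poses are not given: they have to be found in the camera images.
- block: Sample holder, fixed to the table: 100 x 100 x 8 mm felt-topped base with a wooden well on it, 58 x 58 mm outside, eight-sided and 41.4 mm across inside, clear wall at +x, open at +x and -x from 8 to 36 mm height, its top covered by a round plate. Pressing the rod on any part of it with over 50 N breaks the rules. Origin: on the well's axis at table height; z up.
- plate_top (a point): Centre of the top of the round aluminium plate (58 mm across, 8 mm thick, top at z = 92 mm), on the well's axis. Solid there: its only hole, 12.5 mm through, mouth chamfered 2 mm, has its centre 9 mm from this axis. The plate stands at any angle, not measured (this frame does not show it): feel or look which way the hole lies. It does not turn under the rod.
- clips (a point): On the well's axis between two brass spring clips (at +y and -y, z = 63 to 71 mm) that hold the sample by friction. Over it lies a guided brass follower plate (33 mm across, top at z = 80 mm) that the rod pushes: it moves straight down, taking roughly 5 to 20 N; the sample drops free after 11 to 13 mm; at 16 mm (rod tip at z = 64 mm) it meets a hard stop. It springs back up lightly.
- felt (a point): Centre of the felt under the well, z = 8 mm, where the sample must land.
- sample: Red glazed ceramic disc, 40 mm in diameter, 20 mm thick, 60 g, held in the well with its underside at z = 56 mm and its top at z = 76 mm, right under the follower. Lying on the felt it has its underside at z = 8 mm and its top at z = 28 mm. Origin: centre of its underside; z is its axis, up.
- rod: Knock-out rod, 130 mm long, 100 to 160 g, standing upright: steel shank 9 mm in diameter, 60 mm long, with a bevelled tip (6 mm flat), then a brass collar 30 mm in diameter (60 to 66 mm from the tip), then a blue square handle 22 x 22 mm (66 to 130 mm). Origin: centre of the tip; z runs up to the handle; x and y are square to the handle's faces.
- stand: Wooden stand for the rod, fixed to the table, 70 x 70 x 66 mm, with a 14 mm vertical through hole in its middle, mouth chamfered 3 mm. With the rod home its collar rests on the stand's top at z = 66 mm and its tip is 6 mm above the table. Origin: on the hole's axis at table height; z up.
- jar: Bystander: pale green glaze jar, 54 mm in diameter, 60 mm high. Origin: centre of its underside.
- spare_a: Bystander: loose blue glazed disc, 40 mm in diameter, 12 mm thick, on the table. Origin: centre of its underside.
- spare_b: Bystander: loose amber glazed disc, 40 mm in diameter, 12 mm thick, on the table. Origin: centre of its underside.
- catalogues: Bystander: stack of dark catalogues, 212 x 152 x 26 mm. Origin: centre of its underside.
Things that resemble listed ones, but are neither listed nor needed, are in the scene too. Leave any turquoise look-alike of the stand alone.

How it is judged:
By the outcome, as a careful person would: the job done as asked, in the order asked, and still so for the second after the job is handed in, with the robot touching nothing.
It also fails if it takes over 72 s, if anything falls off the work surface, if the arm or the gripper's body presses on something with over 40 N, if the wrist force passes 120 N, or if a joint passes its speed limit or range.

### The arm

A 7-joint arm with a two-finger parallel gripper is mounted at the origin on the work surface. World frame = base frame: x ahead of the robot, y to its left, z up, the work surface at z = 0. Lengths are in m, angles in degrees, forces in N, time in s.
With the tool pointing down it reaches from about 0.4 to 0.875 m from the base axis. Payload 6.5 kg.
Tool frame: the origin (TCP) lies midway between the tips of the shut fingers; the grasp point (between the pads) lies 19 mm behind it; y points along the fingers, z is the direction in which the jaws open and shut, and the axes are right-handed (so a half turn about y gives the same grasp; the last joint's range is limited). The gripper opens to 85 mm and grips with 20 to 120 N. Pads are 22 mm wide; open, the fingers measure 114 mm over their backs; the gripper's body (76 mm by 85 mm) begins 54 mm behind the grasp point. The pads swing forward as they close: fully open they stand 13 mm farther back than shut.
Start: joints at [-69.053, 30.733, -0.252, 88.115, 0.149, 61.152, -4.079], TCP at [0.272, 0.59, 0.231] pointing down, gripper open.
Joint ranges: [-154.64, 154.64], [-21.42, 123.67], [-72.66, 72.17], [13.99, 137.28], [-74.86, 254.86], [10.95, 109.41], [-158.01, 158.01]. Speed limits (degrees/s): [136.94, 136.94, 180, 180, 180, 180, 180].

### API

Orientations are given as a 3x3 rotation matrix whose columns are the frame's x, y, z axes.
In Python, from bench import readout, viewer, job gives the robot as it stands. The module is installed in compiled form; this text tells all that it offers.
- The arm moves only by the tool send_rows, never from a script. Its argument "motion" is a list of rows, each a list of 4 numbers: the shift along the tool's x, y, z in cm, then the turn about the tool's y in rad. In form: [[tx, ty, tz, roll], ...]. A call has 1 to 5 rows; each row shifts and turns the commanded pose from where the row before left it, along the tool's axes as they then stand; what a row does not reach is not made up. A row lasts 1/10 s, in which the tool goes at most 50 mm and 8.59 degrees, less where a joint would pass 70% of its speed; a pose out of reach is approached as far as the arm can. A call with a gripper value outside its range is refused whole. "hand" is the closure, from 0 (fully open) to 1 (shut), set as the call begins (left out, the last holds). The fingers move at their own pace and stop on an object; the grip force is fixed at half the most. Time passes only in rows, so rows that do not move let the fingers close. It gives the time, the measured TCP pose, the force and the opening at its end, in the units of the state.
- readout.get_obs(): the state, without advancing time (a new reading comes with each control period).
- viewer.capture(name): name is "scene" or "top" or "wrist"; returns a dict with "pixels" (420x560x3 uint8, red, green, blue), "fx", "fy", "cx", "cy" (pixels), "pose" (4x4, takes a point from camera to world coordinates). Camera axes: x right, y down, z forward; pixel columns grow to the right and rows downward; lengths in m; the calibration is good to about 2 mm. The wrist camera is an equidistant fisheye: a pixel r from the principal point sees the ray r / f radians off the axis. A picture is of the moment at which its call begins. There is no depth.
- job.close_job(): hands the job in, once; it reports no verdict.
The state is a dict: "time": time; "joints": joint angles; "dq": joint speeds; "effort": joint torques, N m; "tool_pos": TCP position; "orientation": TCP orientation; "ft_force": force on the tool from outside, world axes, zero at the start; "moment": the same for the moment, N m; "width": finger opening in m.
Only numpy, scipy, OpenCV 4.12 (cv2) and the standard library are available. Lean on these libraries where they do the work, as an engineer would, in place of code of your own. Each camera call takes 0.05 s, during which the arm holds its last target.

## Working session

There is one attempt and no reset: what is moved stays moved. The work goes in short steps, Python scripts to look and compute and a tool call to move; the robot and the scene stay as the last step left them, time stands still between calls to the robot, and variables do not carry over. Pictures are saved under pics/ and viewed, and the job is handed in when it is done.

Besides the shell and the picture viewer there is one more tool, called after ">>>" in YAML: its name, and indented under it one key for each argument. send_rows: Moves the arm, as the interface text tells. Its arguments: {"type":"object","properties":{"motion":{"type":"array","items":{"type":"array","items":{"type":"number"}}},"hand":{"type":"number"}},"required":["motion"]}

```bash
mkdir -p pics
python3 - <<'E'
from bench import readout, viewer
import cv2, json
o=readout.get_obs(); print({k:(v if not hasattr(v,'tolist') else v.tolist()) for k,v in o.items()})
for n in ("scene","top","wrist"):
    c=viewer.capture(n); cv2.imwrite(f"pics/{n}0.png",c["pixels"][:,:,::-1]); print(n,c["fx"],c["cx"],c["cy"],c["pose"].round(3).tolist())
E
```

```text
{'time': 0.0, 'joints': [-69.05325357890119, 30.777778233894026, -0.2550699404839771, 88.17294396060313, 0.14816681099750548, 61.153574034125185, -4.079854778303416], 'dq': [-0.016377270947219583, -0.056009111888494945, 0.022219242823288483, -0.022916188386176803, 0.0066336994621404915, 0.04780323149548507, 0.004932710063207158], 'effort': [-0.0003239284978917567, -58.340721130371094, 1.0482840612530708, -25.91151237487793, 0.012276278575882316, 0.009409606573171914, -2.197490616140385e-06], 'tool_pos': [0.27175247377976275, 0.5897346169396706, 0.2303945225380723], 'orientation': [[0.9082474248131903, -0.0006542834216662038, 0.4184330140338025], [-0.41843351005169344, -0.0016925205101589896, 0.9082458549534602], [0.00011395625268671304, -0.9999983536424081, -0.0018110015034919031]], 'ft_force': [-0.11020893243845709, -0.1848821754711928, 0.21480653350195061], 'moment': [-0.07023290819599788, 0.012086539022116349, 0.01762887422355505], 'width': 0.08592171080482354}
scene 448.4863190972053 277.1295747107292 211.2808494293218 [[-0.571, 0.502, -0.649, 1.178], [0.821, 0.339, -0.459, 0.387], [-0.01, -0.795, -0.606, 0.694], [0.0, 0.0, 0.0, 1.0]]
top 485.78623913799487 283.06123224382395 211.27495280902028 [[0.028, -0.987, 0.159, 0.327], [-1.0, -0.025, 0.017, -0.07], [-0.013, -0.16, -0.987, 1.259], [0.0, 0.0, 0.0, 1.0]]
wrist 325.19226210127806 281.250794132684 214.8491145785782 [[0.418, 0.876, 0.241, 0.21], [0.909, -0.402, -0.113, 0.617], [-0.002, 0.266, -0.964, 0.374], [0.0, 0.0, 0.0, 1.0]]
```

View pics/scene0.png

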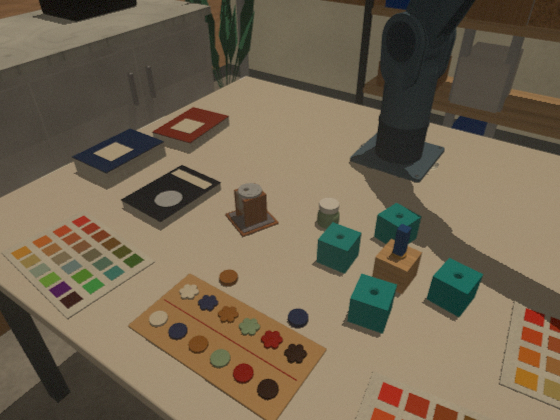

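View pics/top0.png

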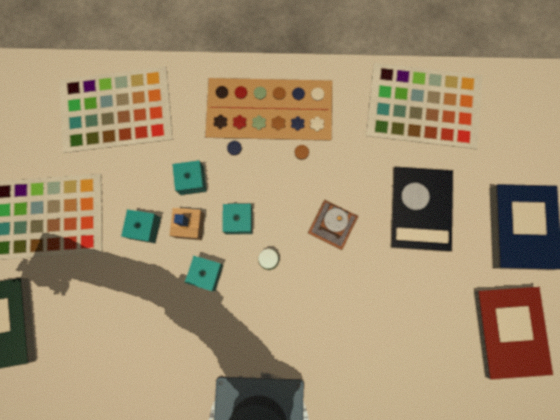

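View pics/wrist0.png

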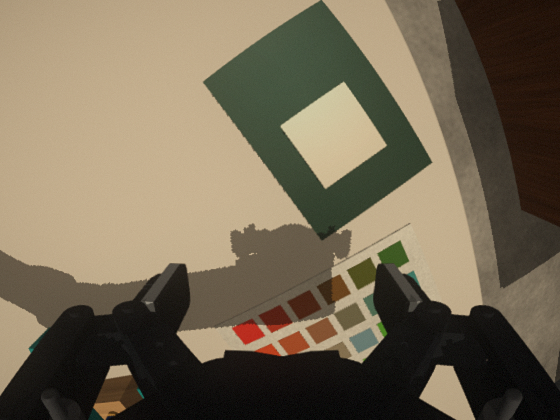

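The stand with the rod is at about (187,222) in the top view, with turquoise look-alikes around it. The holder is at (335,222) and its hole may show at about (340,218). I'll zoom in on both.

```bash
cat > h.py <<'E'
import numpy as np, cv2
from bench import readout, viewer
def ray(c,u,v,fish=False):
    x=(u-c["cx"])/c["fx"]; y=(v-c["cy"])/c["fy"]
    if fish:
        r=np.hypot(x,y); d=np.array([x/r*np.sin(r),y/r*np.sin(r),np.cos(r)]) if r>0 else np.array([0,0,1.])
    else: d=np.array([x,y,1.])
    P=np.array(c["pose"]); return P[:3,3],P[:3,:3]@d
def onz(c,u,v,z,fish=False):
    o,d=ray(c,u,v,fish); return o+d*(z-o[2])/d[2]
def proj(c,p,fish=False):
    P=np.array(c["pose"]); q=P[:3,:3].T@(np.array(p)-P[:3,3])
    if fish:
        r=np.hypot(q[0],q[1]); t=np.arctan2(r,q[2]); return c["cx"]+c["fx"]*t*q[0]/r, c["cy"]+c["fy"]*t*q[1]/r
    return c["cx"]+c["fx"]*q[0]/q[2], c["cy"]+c["fy"]*q[1]/q[2]
def crop(c,u0,u1,v0,v1,k,name):
    a=c["pixels"][v0:v1,u0:u1,::-1]; cv2.imwrite(name,cv2.resize(a,None,fx=k,fy=k,interpolation=cv2.INTER_CUBIC))
def tool():
    o=readout.get_obs(); return o,np.array(o["tool_pos"]),np.array(o["orientation"])
E
python3 - <<'E'
from h import *
import pickle
t=viewer.capture("top"); s=viewer.capture("scene"); pickle.dump((t,s),open("ts.pkl","wb"))
a=cv2.resize(t["pixels"][190:260,150:225,::-1],(400,373),interpolation=cv2.INTER_CUBIC)
b=cv2.resize(t["pixels"][190:260,298:373,::-1],(400,373),interpolation=cv2.INTER_CUBIC)
cv2.imwrite("pics/t1.png",np.hstack([a,b]))
a=cv2.resize(s["pixels"][210:300,360:435,::-1],(400,480),interpolation=cv2.INTER_CUBIC)
b=cv2.resize(s["pixels"][160:250,215:290,::-1],(400,480),interpolation=cv2.INTER_CUBIC)
cv2.imwrite("pics/s1.png",np.hstack([a,b]))
hsv=cv2.cvtColor(t["pixels"],cv2.COLOR_RGB2HSV)
m=cv2.inRange(hsv,(105,100,20),(125,255,255)); m[:, :150]=0;m[:,225:]=0;m[:190]=0;m[260:]=0
ys,xs=np.nonzero(m);print("handle px top",xs.mean(),ys.mean(),len(xs), cv2.minAreaRect(np.c_[xs,ys].astype(np.float32)))
E
```

```text
handle px top 178.86666666666667 219.08333333333334 60 ((178.9705810546875, 219.11769104003906), (7.761139392852783, 7.518604278564453), 14.03624439239502)
```

View pics/t1.png

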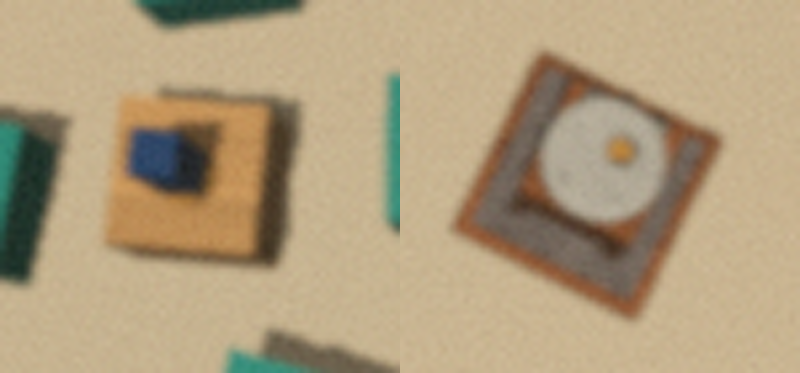

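View pics/s1.png

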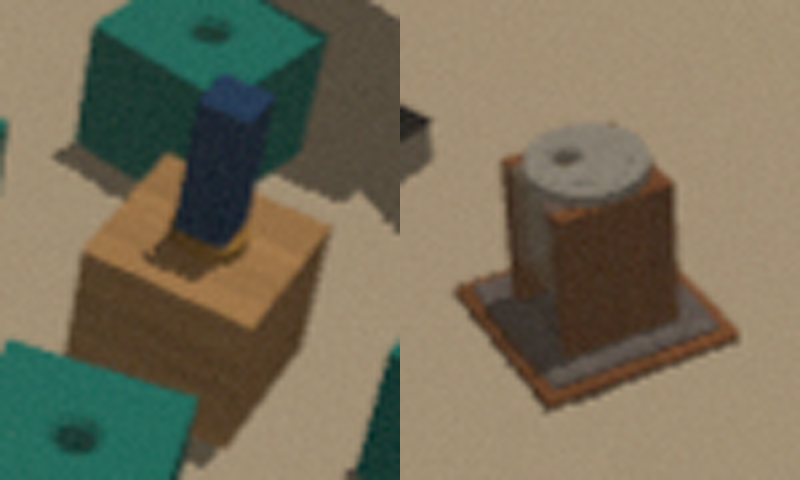

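Run:
```python
from h import *
import pickle
t,s=pickle.load(open("ts.pkl","rb"))
cs=[(122,96),(270,99),(257,257),(106,243)]
P=[onz(t,150+(x+.5)/5.333-.5,190+(y+.5)/5.333-.5,.066) for x,y in cs]
print("stand top corners",np.round(P,4).tolist()); print("c",np.mean(P,0),[np.linalg.norm(P[i]-P[i-1]) for i in range(4)])
hc=onz(t,178.87-.3,219.1,.136);print("handle top (z .136):",hc)
# plate: low saturation bright
hsv=cv2.cvtColor(t["pixels"],cv2.COLOR_RGB2HSV)
m=np.zeros(hsv.shape[:2],np.uint8); m[205:235,320:352]=cv2.inRange(hsv,(0,0,130),(180,50,255))[205:235,320:352]
k=[c for c in cv2.findContours(m,0,1)[0] if len(c)>8]; k=max(k,key=cv2.contourArea); e=cv2.fitEllipse(cv2.convexHull(k)); print(e)
pc=onz(t,*e[0],.092); print("plate",pc)
m2=np.zeros_like(m); m2[205:235,330:350]=0
w=t["pixels"][213:223,336:345].astype(float); sat=w.max(2)-w.min(2); sat=np.clip(sat-50,0,None); yy,xx=np.mgrid[213:223,336:345]
hu,hv=(sat*xx).sum()/sat.sum(),(sat*yy).sum()/sat.sum(); print(hu,hv); print(sat.round())
h=onz(t,hu,hv,.086); print("hole ~",h,h-pc, np.linalg.norm((h-pc)[:2]),np.degrees(np.arctan2(*(h-pc)[1::-1])))
# scene
sp=onz(s,215+(587-400+.5)/5.333-.5,160+161/5.333,.092); sh=onz(s,215+(568-400+.5)/5.333-.5,160+155/5.333,.092); print("scene plate",sp,"hole",sh,sh-sp)
bs=[(200,97),(220,76),(273,96),(252,122)]
print("scene handle top",np.mean([onz(s,360+x/5.333-.4,210+y/5.333-.4,.136) for x,y in bs],0))
b=[(540,52),(720,140),(635,320),(455,230)]
B=[onz(t,298+(x-400+.5)/5.333-.5,190+(y+.5)/5.333-.5,.008) for x,y in b]; print("base",np.mean(B,0),np.round(B,3).tolist())
```

```text
stand top corners [[0.5218, 0.2275, 0.066], [0.5222, 0.158, 0.066], [0.4478, 0.16, 0.066], [0.4525, 0.2306, 0.066]]
c [0.48609356 0.19400826 0.066     ] [np.float64(0.06937829514410816), np.float64(0.06955504629331048), np.float64(0.07435722880959113), np.float64(0.07076280729111581)]
handle top (z .136): [0.48348519 0.19401094 0.136     ]
((335.701171875, 219.2612762451172), (22.057172775268555, 23.14476203918457), 111.81930541992188)
plate [ 0.49901617 -0.17750287  0.092     ]
338.9156462585034 217.7360544217687
[[ 0.  0.  0.  0.  0.  0.  0.  0.  0.]
 [ 0.  0.  0.  0.  0.  0.  0.  0.  0.]
 [ 0.  0.  0.  0.  0.  0.  0.  0.  0.]
 [ 0.  6. 28. 33. 17.  0.  0.  0.  0.]
 [ 0. 26. 56. 68. 50. 17.  0.  0.  0.]
 [ 0. 33. 61. 73. 60. 28.  0.  0.  0.]
 [ 0. 17. 43. 52. 40. 15.  0.  0.  0.]
 [ 0.  0.  1.  7.  4.  0.  0.  0.  0.]
 [ 0.  0.  0.  0.  0.  0.  0.  0.  0.]
 [ 0.  0.  0.  0.  0.  0.  0.  0.  0.]]
hole ~ [ 0.5038557  -0.18583866  0.086     ] [ 0.00483953 -0.00833579 -0.006     ] 0.009638802778797114 -59.861725800500274
scene plate [ 0.50219274 -0.17020381  0.092     ] hole [ 0.50319653 -0.18009254  0.092     ] [ 0.00100379 -0.00988873  0.        ]
scene handle top [0.48601566 0.19918999 0.136     ]
base [ 0.49807759 -0.17771846  0.008     ] [[0.563, -0.154, 0.008], [0.522, -0.242, 0.008], [0.433, -0.201, 0.008], [0.474, -0.114, 0.008]]
```

>>> send_rows:
  motion:
    - [2.0,0,-1.5,0]
    - [3.6,0,-2.7,0]
    - [3.6,0,-2.7,0]
    - [3.6,0,-2.7,0]
    - [3.6,0,-2.7,0]
  hand: 0

```text
time: 0.75
tool_pos: [0.3702, 0.4083, 0.2313]
orientation: [[0.908, 0.0, 0.418], [-0.418, 0.0, 0.908], [0.0, -1.0, 0.0]]
ft_force: [-0.3, -0.8, -0.2]
width: 0.0856
```

>>> send_rows:
  motion:
    - [3.6,0,-2.7,0]
    - [3.6,0,-2.7,0]
    - [3.6,0,-2.7,0]
    - [3.6,0,-2.7,0]
    - [2.5,0,-1.9,0]

```text
time: 1.25
tool_pos: [0.4712, 0.2205, 0.2315]
orientation: [[0.907, 0.001, 0.421], [-0.421, -0.001, 0.907], [0.001, -1.0, -0.0]]
ft_force: [0.3, 0.2, -0.7]
width: 0.0855
```

>>> send_rows:
  motion:
    - [0,0,0,-0.14]
    - [0,0,0,-0.14]
    - [0,0,0,-0.15]
    - [0,0,0,0]
    - [0,0,0,0]

```text
time: 1.75
tool_pos: [0.4698, 0.2239, 0.2313]
orientation: [[1.0, -0.0, 0.006], [-0.006, 0.0, 1.0], [-0.0, -1.0, 0.0]]
ft_force: [-0.2, 0.1, -0.1]
width: 0.0852
```

Run:
```python
from h import *
import pickle
o,p,R=tool(); print(p,R.round(3).tolist(),o["ft_force"])
c=viewer.capture("wrist"); pickle.dump(c,open("w1.pkl","wb")); cv2.imwrite("pics/w1.png",c["pixels"][:,:,::-1])
for z,n in((.136,"handletop"),(.066,"stand"),):print(n,proj(c,(.485,.194,z),True))
```

```text
[0.46983496 0.22387001 0.23127008] [[1.0, -0.0, 0.006], [-0.006, 0.0, 1.0], [-0.0, -1.0, 0.0]] [-0.22109135  0.0965364  -0.11073982]
handletop (np.float64(244.67759261230395), np.float64(236.72557886560463))
stand (np.float64(252.27558872368493), np.float64(213.2435289762333))
```

View pics/w1.png

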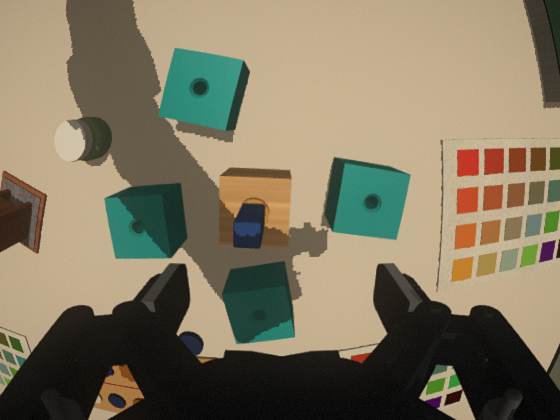

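The handle's top face shows near (247,236), with the stand's top around it from (220,170) to (291,245). I'll zoom in for the yaw and centre.

Run:
```python
from h import *
import pickle
c=pickle.load(open("w1.pkl","rb")); crop(c,210,300,160,260,6,"pics/w1c.png")
```

```text
(no output)
```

View pics/w1c.png

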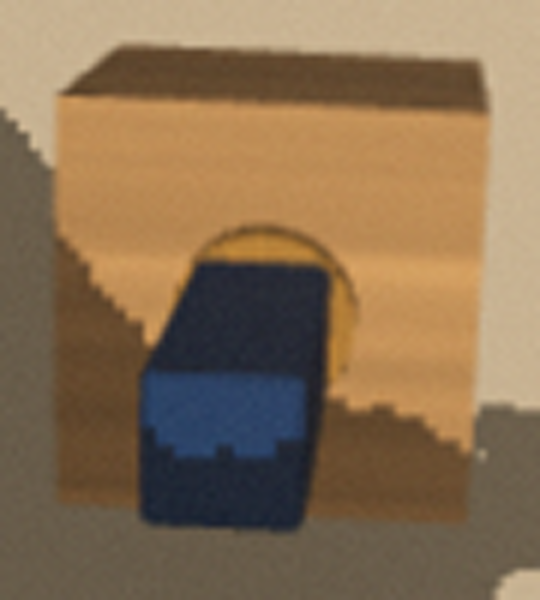

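Run:
```python
from h import *
import pickle
c=pickle.load(open("w1.pkl","rb"))
for z,Q in((.136,[(145,373),(308,375),(303,528),(140,522)]),(.066,[(57,95),(488,112),(467,520),(58,503)])):
    P=np.array([onz(c,210+(x+.5)/6-.5,160+(y+.5)/6-.5,z,True) for x,y in Q]); print(P.mean(0),P.round(4).tolist())
    for i in range(4):
        d=P[i]-P[i-1]; print(round(np.linalg.norm(d),4), round(np.degrees(np.arctan2(d[1],d[0])),1))
```

```text
[0.48331402 0.19576111 0.136     ] [[0.4728, 0.186, 0.136], [0.4731, 0.207, 0.136], [0.4941, 0.2058, 0.136], [0.4933, 0.1843, 0.136]]
0.0206 175.3
0.021 89.1
0.021 -3.2
0.0216 -92.1
[0.48349631 0.19551951 0.066     ] [[0.4469, 0.1626, 0.066], [0.4505, 0.232, 0.066], [0.5199, 0.2286, 0.066], [0.5168, 0.1589, 0.066]]
0.07 177.0
0.0695 87.1
0.0695 -2.8
0.0698 -92.5
```

>>> send_rows:
  motion:
    - [0,0,0,0.045]
    - [0.75,0,-1.35,0]
    - [0.74,0,-1.38,0]
    - [0,1.5,0,0]
    - [0,1.5,0,0]

```text
time: 2.3
tool_pos: [0.484, 0.1957, 0.2013]
orientation: [[0.999, 0.001, 0.051], [-0.051, 0.0, 0.999], [0.001, -1.0, 0.0]]
ft_force: [-0.8, -0.1, -0.4]
width: 0.0854
```

>>> send_rows:
  motion:
    - [0,0,0,0]
    - [0,0,0,0]

```text
time: 2.5
tool_pos: [0.4834, 0.1961, 0.2015]
orientation: [[0.999, -0.0, 0.048], [-0.048, -0.0, 0.999], [-0.0, -1.0, -0.0]]
ft_force: [-0.3, -0.2, 0.1]
width: 0.0853
```

Run:
```python
from h import *
import pickle
o,p,R=tool(); print(p,R.round(4).tolist(),o["ft_force"])
c=viewer.capture("wrist"); pickle.dump(c,open("w2.pkl","wb")); cv2.imwrite("pics/w2.png",c["pixels"][:,:,::-1])
print(proj(c,(.4833,.1957,.136),True),proj(c,(.4835,.1955,.066),True))
d=np.array([.4833,.1957,.090])-p; print("tool shift cm",R.T@d*100)
```

```text
[0.48338893 0.19613238 0.2014622 ] [[0.9989, -0.0002, 0.0477], [-0.0477, -0.0002, 0.9989], [-0.0002, -1.0, -0.0002]] [-0.2767568  -0.22661768  0.13269991]
(np.float64(282.63241819305773), np.float64(229.8409419356143)) (np.float64(282.0775965030611), np.float64(205.43124640467977))
tool shift cm [-4.24924530e-03  1.11462312e+01 -4.08892368e-02]
```

View pics/w2.png

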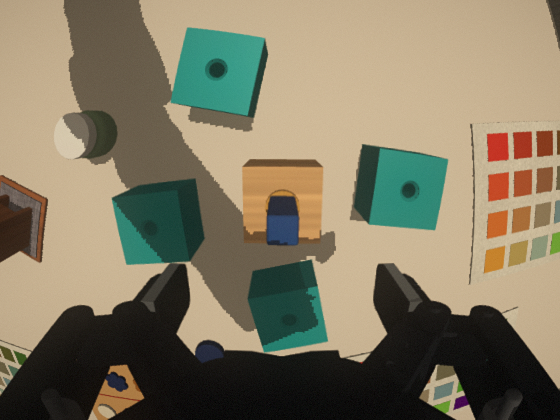

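The handle's top centre is at (283,230), which matches the prediction, and it sits midway between the fingers. Descending now.

>>> send_rows:
  motion:
    - [0,2.0,-0.04,0]
    - [0,2.5,0,0]
    - [0,2.5,0,0]
    - [0,2.5,0,0]
    - [0,1.6,0,0]

```text
time: 3.05
tool_pos: [0.4834, 0.1957, 0.0896]
orientation: [[0.999, -0.0, 0.047], [-0.047, -0.0, 0.999], [-0.0, -1.0, -0.0]]
ft_force: [0.3, -0.6, 0.0]
width: 0.0852
```

>>> send_rows:
  motion:
    - [0,0,0,0]
    - [0,0,0,0]
    - [0,0,0,0]
    - [0,0,0,0]
    - [0,0,0,0]
  hand: 1

```text
time: 3.55
tool_pos: [0.4842, 0.1959, 0.0914]
orientation: [[0.999, 0.002, 0.047], [-0.047, 0.001, 0.999], [0.002, -1.0, 0.001]]
ft_force: [-1.4, -0.3, 5.9]
width: 0.0213
```

>>> send_rows:
  motion:
    - [0,0,0,0]
    - [0,0,0,0]
    - [0,0,0,0]
    - [0,0,0,0]
    - [0,0,0,0]

```text
time: 4.05
tool_pos: [0.4842, 0.1959, 0.0914]
orientation: [[0.999, 0.002, 0.047], [-0.047, 0.001, 0.999], [0.002, -1.0, 0.001]]
ft_force: [-1.7, -0.5, 7.3]
width: 0.0215
```

Run:
```python
from h import *
o,p,R=tool(); print(p,R.round(4).tolist(),o["ft_force"],o["width"])
```

```text
[0.48415281 0.19591942 0.09140022] [[0.9989, 0.0016, 0.0469], [-0.0469, 0.0008, 0.9989], [0.0015, -1.0, 0.0009]] [-1.74307523 -0.51939726  7.27652589] 0.02148764819128848
```

>>> send_rows:
  motion:
    - [0,-1.0,0,0]
    - [0,-2.5,0,0]
    - [0,-2.5,0,0]
    - [0,-3.0,0,0]
    - [0,-3.0,0,0]

```text
time: 4.55
tool_pos: [0.483, 0.1953, 0.2119]
orientation: [[0.999, -0.0, 0.047], [-0.047, -0.0, 0.999], [-0.0, -1.0, -0.0]]
ft_force: [-0.2, -0.1, -1.5]
width: 0.0215
```

>>> send_rows:
  motion:
    - [0,-1.0,0,0]
    - [0,0,0,0]
    - [0,0,0,0]

```text
time: 4.85
tool_pos: [0.4827, 0.1953, 0.2193]
orientation: [[0.999, -0.001, 0.047], [-0.047, -0.001, 0.999], [-0.001, -1.0, -0.001]]
ft_force: [-0.6, 0.3, -2.2]
width: 0.0214
```

Run:
```python
from h import *
import pickle
o,p,R=tool(); print(p,R.round(4).tolist(),o["ft_force"],o["width"])
c=viewer.capture("wrist"); s=viewer.capture("scene"); pickle.dump((c,s),open("w3.pkl","wb")); 
cv2.imwrite("pics/w3.png",c["pixels"][:,:,::-1])
crop(s,330,480,130,290,4,"pics/s3.png")
tip=p+R[:,1]*.0854; print("tip",tip,proj(s,tip))
```

```text
[0.4826594  0.19526722 0.21928719] [[0.9989, -0.0015, 0.0466], [-0.0466, -0.0008, 0.9989], [-0.0014, -1.0, -0.0008]] [-0.59263899  0.259213   -2.15737671] 0.021421158056230523
tip [0.48253512 0.19520259 0.1338873 ] (np.float64(402.46329252180504), np.float64(227.07684954389498))
```

View pics/w3.png

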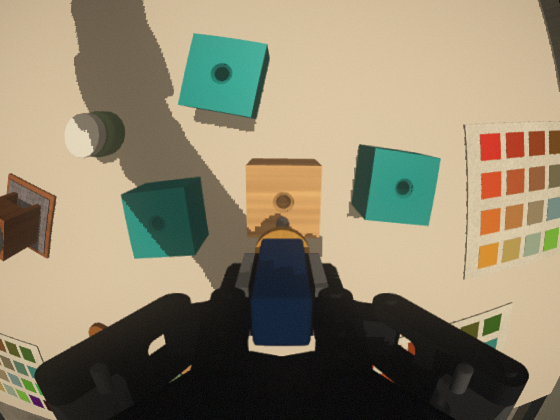

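View pics/s3.png

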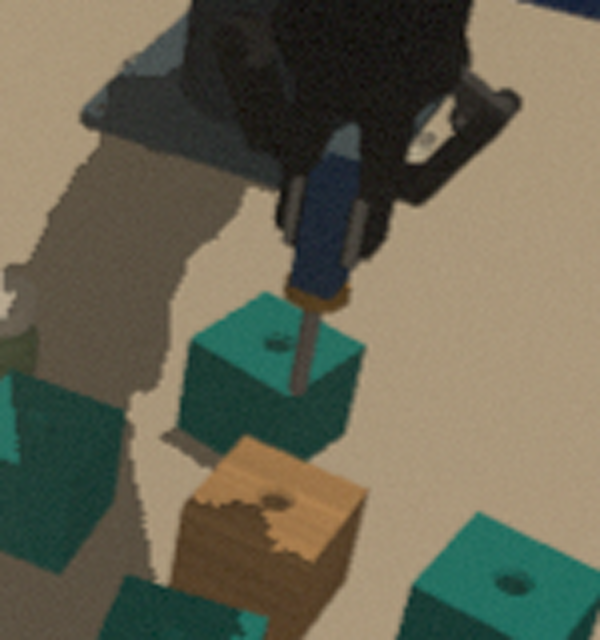

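Run:
```python
from h import *
import pickle
c,s=pickle.load(open("w3.pkl","rb")); o,p,R=tool()
crop(c,240,330,180,260,8,"pics/w3c.png")
tip=p+R[:,1]*.0854; a=proj(c,tip,True); print("tip wrist",a,"crop",(a[0]-240)*8,(a[1]-180)*8)
b=p+R[:,1]*.0254;a=proj(c,b,True);print("collar bottom crop",(a[0]-240)*8,(a[1]-180)*8)
for q in ((.4835,.1955,.066),): a=proj(c,q,True); print("hole crop wrist",(a[0]-240)*8,(a[1]-180)*8, "scene",proj(s,q))
a=proj(s,b);print("collar scene crop4",(a[0]-330)*4,(a[1]-130)*4); a=proj(s,tip);print("tip scene crop4",(a[0]-330)*4,(a[1]-130)*4);a=proj(s,(.4835,.1955,.066));print("hole scene crop4",(a[0]-330)*4,(a[1]-130)*4)
```

```text
tip wrist (np.float64(282.69994423573775), np.float64(220.74996512739048)) crop 341.59955388590197 325.99972101912385
collar bottom crop 346.2556179723397 570.3595441856432
hole crop wrist 344.4944012972119 174.1598958352506 scene (np.float64(397.15633312711395), np.float64(252.9921160502427))
collar scene crop4 309.7887874416783 290.12675181880263
tip scene crop4 289.48455611196414 388.6139186186283
hole scene crop4 268.6253325084558 491.96846420097086
```

View pics/w3c.png

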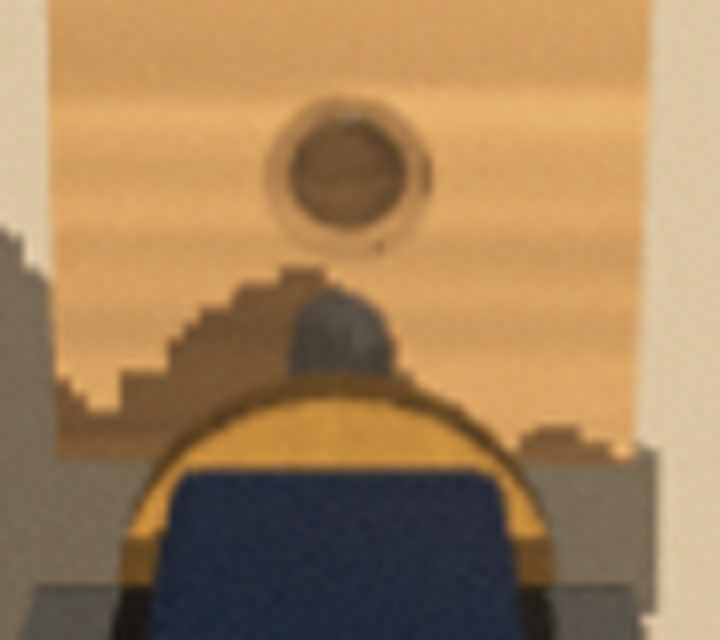

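The tip is where the model puts it, to within about 0.5 mm: predicted at crop (342,326), with the shank silhouette centred on x = 341. The stand hole is at crop (349,176) against a predicted (344,174). Next I'll go beside the plate for a close view of it.

>>> send_rows:
  motion:
    - [0.4,0,-2.0,0]
    - [0.8,0,-3.7,0]
    - [0.8,0,-3.7,0]
    - [0.8,0,-3.7,0]
    - [0.8,0,-3.7,0]

```text
time: 5.45
tool_pos: [0.5109, 0.0245, 0.219]
orientation: [[0.999, -0.002, 0.046], [-0.046, -0.0, 0.999], [-0.002, -1.0, -0.001]]
ft_force: [0.5, 0.8, -1.0]
width: 0.0211
```

>>> send_rows:
  motion:
    - [0.8,0,-3.7,0]
    - [0.8,0,-3.7,0]
    - [0.8,0,-3.7,0]
    - [0.8,0,-3.7,0]
    - [0.8,0,-3.7,0]

```text
time: 5.95
tool_pos: [0.5422, -0.1619, 0.2188]
orientation: [[0.999, -0.002, 0.047], [-0.047, 0.0, 0.999], [-0.002, -1.0, 0.0]]
ft_force: [0.6, 0.7, -1.8]
width: 0.0219
```

>>> send_rows:
  motion:
    - [0.4,0,-1.7,0]
    - [0,0,0,0]
    - [0,0,0,0]
    - [0,0,0,0]

```text
time: 6.35
tool_pos: [0.5458, -0.1759, 0.2195]
orientation: [[0.999, -0.001, 0.045], [-0.045, 0.001, 0.999], [-0.002, -1.0, 0.001]]
ft_force: [0.1, 0.8, -1.5]
width: 0.0211
```

Run:
```python
from h import *
import pickle
o,p,R=tool(); print(p,R.round(4).tolist(),o["ft_force"],o["width"])
c=viewer.capture("wrist"); pickle.dump(c,open("w4.pkl","wb")); 
cv2.imwrite("pics/w4.png",c["pixels"][:,:,::-1])
a=proj(c,(.499,-.1775,.092),True); print(a); u,v=int(a[0]),int(a[1]); u0,v0=max(u-50,0),max(v-40,0);print(u0,v0)
crop(c,u0,u0+100,v0,v0+80,8,"pics/w4c.png")
```

```text
[ 0.54575477 -0.17591292  0.21950584] [[0.999, -0.0015, 0.0447], [-0.0447, 0.0012, 0.999], [-0.0015, -1.0, 0.0012]] [ 0.07826558  0.76886294 -1.52244165] 0.02107686233313545
(np.float64(278.2505417775793), np.float64(153.20551204293585))
228 113
```

View pics/w4.png

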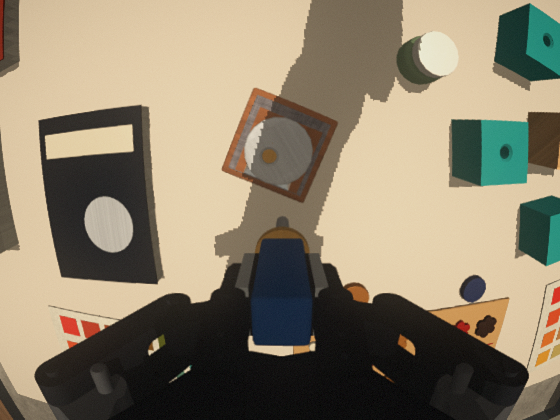

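View pics/w4c.png

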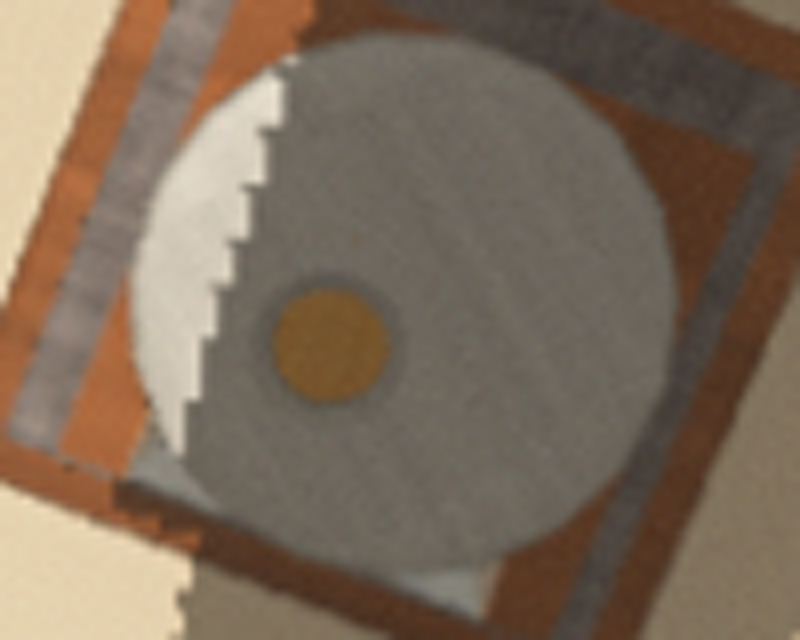

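Run:
```python
from h import *
import pickle
c=pickle.load(open("w4.pkl","rb")); o,p,R=tool()
f=lambda x,y,z: onz(c,228+(x+.5)/8-.5,113+(y+.5)/8-.5,z,True)
pc=f(404,303,.092); print("plate",pc, "diam",f(678,303,.092)[1]-f(130,303,.092)[1],f(404,575,.092)-f(404,32,.092))
for z,xy in((.090,(331,346)),(.092,(331,341))):
    h=f(*xy,z); d=h-pc; print("hole",h,np.hypot(*d[:2])*1e3,np.degrees(np.arctan2(d[1],d[0])))
u=f(331,345,.091)-pc; u=u[:2]/np.hypot(*u[:2]); H=np.r_[pc[:2]+.009*u,.092]; print("H",H)
```

```text
plate [ 0.49667813 -0.17755077  0.092     ] diam 0.0569419668881245 [ 0.05693774 -0.00258551  0.        ]
hole [ 0.50098862 -0.18541429  0.09      ] 8.967454501475492 -61.27009512778488
hole [ 0.50029508 -0.18530829  0.092     ] 8.559291255666276 -65.00265449182025
H [ 0.50087427 -0.18551271  0.092     ]
```

The plate is centred at crop (404,303). The hole is at crop (331,345), 9.0 mm from the axis, and it points about −62° in world axes. Moving above it.

>>> send_rows:
  motion:
    - [-1.5,0,-0.4,0]
    - [-1.5,0,-0.4,0]
    - [-1.43,0,-0.37,0]
    - [0,0,0,0]
    - [0,0,0,0]

```text
time: 6.9
tool_pos: [0.5019, -0.1865, 0.2205]
orientation: [[0.999, 0.001, 0.046], [-0.046, 0.0, 0.999], [0.001, -1.0, 0.0]]
ft_force: [-0.2, 0.0, -1.2]
width: 0.0212
```

>>> send_rows:
  motion:
    - [0,1.5,0,0]
    - [0,1.5,0,0]
    - [0,0,0,0]
    - [0,0,0,0]

```text
time: 7.3
tool_pos: [0.502, -0.1869, 0.1904]
orientation: [[0.999, 0.0, 0.046], [-0.046, 0.0, 0.999], [0.0, -1.0, 0.0]]
ft_force: [-0.2, -0.4, -0.2]
width: 0.0214
```

Run:
```python
from h import *
import pickle
o,p,R=tool(); print(p,R.round(4).tolist(),o["ft_force"],o["width"])
tip=p+R[:,1]*.0854; print("tip",tip); print("shift to hole",R.T@(np.array([.5009,-.1855,tip[2]])-tip)*100)
c=viewer.capture("wrist"); s=viewer.capture("scene");pickle.dump((c,s),open("w5.pkl","wb"))
crop(c,230,330,170,250,7,"pics/w5c.png"); crop(s,210,310,130,250,5,"pics/s5c.png")
for n,q in(("tip",tip),("hole",(.5009,-.1855,.092)),("plate",(.4967,-.1776,.092))):
    a=proj(c,q,True);b=proj(s,q); print(n,"wcrop",(a[0]-230)*7,(a[1]-170)*7,"scrop",(b[0]-210)*5,(b[1]-130)*5)
```

```text
[ 0.50197074 -0.18688595  0.19043108] [[0.999, 0.0, 0.0458], [-0.0458, 0.0001, 0.999], [0.0, -1.0, 0.0001]] [-0.21926074 -0.39676745 -0.19023458] 0.02141776665344919
tip [ 0.50197371 -0.18687652  0.10503108]
shift to hole [-1.13557677e-01  1.14653753e-05  1.32594338e-01]
tip wcrop 371.28729139942965 360.36663193216134 scrop 169.30451936966605 266.80697137497134
hole wcrop 382.6594553465464 316.659582630793 scrop 174.49022318505996 289.45914569913145
plate wcrop 453.0001838682023 276.64991105150614 scrop 193.0228771840197 290.5615000048782
```

View pics/w5c.png

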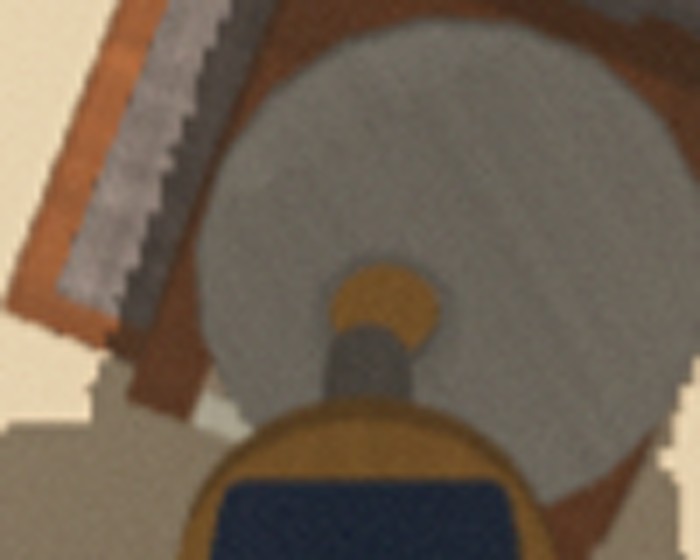

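View pics/s5c.png

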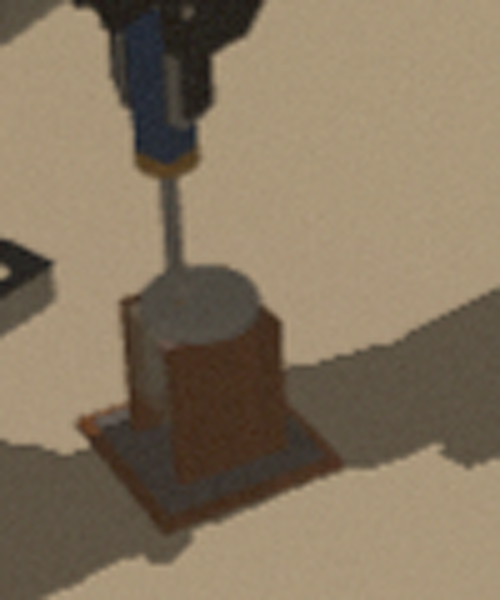

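>>> send_rows:
  motion:
    - [-0.11,0,0.16,0]
    - [0,0,0,0]
    - [0,0.5,0,0]
    - [0,0.5,0,0]
    - [0,0,0,0]

```text
time: 7.9
tool_pos: [0.4996, -0.1855, 0.1794]
orientation: [[0.999, -0.002, 0.047], [-0.047, 0.0, 0.999], [-0.002, -1.0, 0.0]]
ft_force: [0.5, 0.3, -0.4]
width: 0.0214
```

Run:
```python
from h import *
import pickle
o,p,R=tool(); print(p,R.round(4).tolist(),o["ft_force"],o["width"])
tip=p+R[:,1]*.0854; print("tip",tip); print("shift to hole",R.T@(np.array([.5009,-.1855,tip[2]])-tip)*100)
c=viewer.capture("wrist"); pickle.dump(c,open("w6.pkl","wb"))
crop(c,230,330,170,250,7,"pics/w6c.png")
```

```text
[ 0.49959966 -0.18553725  0.17939182] [[0.9989, -0.0015, 0.0467], [-0.0467, 0.0004, 0.9989], [-0.0016, -1.0, 0.0003]] [ 0.54235535  0.29667587 -0.44789999] 0.021422602853535047
tip [ 0.49946739 -0.18550389  0.09399193]
shift to hole [ 0.14308624 -0.00022173  0.00708359]
```

View pics/w6c.png

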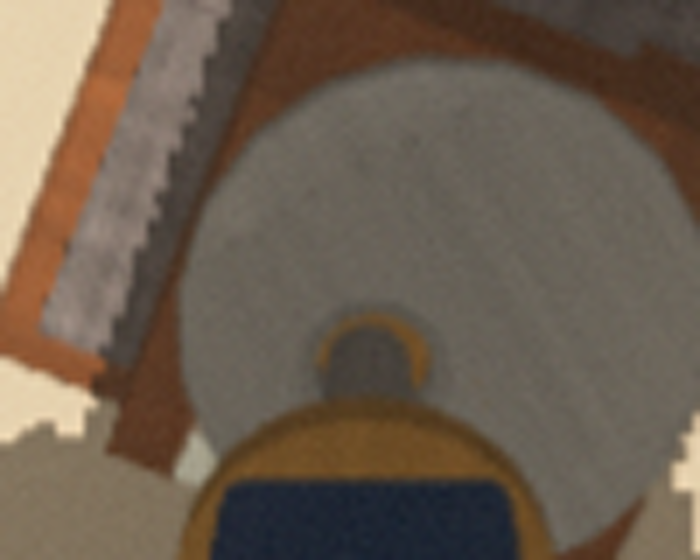

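The tip sits inside the hole's outline: tip at x = 370, hole centred on 374. A small correction, then down.

>>> send_rows:
  motion:
    - [0.08,0,0.04,0]
    - [0,0.3,0,0]
    - [0,0.3,0,0]
    - [0,0,0,0]

```text
time: 8.35
tool_pos: [0.5007, -0.1853, 0.1738]
orientation: [[0.999, -0.001, 0.047], [-0.047, 0.0, 0.999], [-0.001, -1.0, 0.0]]
ft_force: [0.6, 1.2, -1.6]
width: 0.0216
```

>>> send_rows:
  motion:
    - [0,0.3,0,0]
    - [0,0.3,0,0]
    - [0,0.3,0,0]
    - [0,0.2,0,0]
    - [0,0,0,0]

```text
time: 8.85
tool_pos: [0.5013, -0.1854, 0.1639]
orientation: [[0.999, 0.0, 0.047], [-0.047, 0.0, 0.999], [0.0, -1.0, 0.0]]
ft_force: [-1.8, 0.1, 6.7]
width: 0.0211
```

>>> send_rows:
  motion:
    - [0,0.2,0,0]
    - [0,0.2,0,0]
    - [0,0.2,0,0]
    - [0,0,0,0]

```text
time: 9.25
tool_pos: [0.5013, -0.1855, 0.1583]
orientation: [[0.999, 0.001, 0.047], [-0.047, 0.0, 0.999], [0.001, -1.0, 0.0]]
ft_force: [-2.1, 1.6, 9.8]
width: 0.0215
```

>>> send_rows:
  motion:
    - [0,0.2,0,0]
    - [0,0.2,0,0]
    - [0,0,0,0]

```text
time: 9.55
tool_pos: [0.5014, -0.1855, 0.154]
orientation: [[0.999, 0.001, 0.047], [-0.047, -0.0, 0.999], [0.001, -1.0, -0.0]]
ft_force: [-0.9, -0.4, 0.8]
width: 0.0214
```

>>> send_rows:
  motion:
    - [0,0.15,0,0]
    - [0,0.1,0,0]
    - [0,0,0,0]
    - [0,0,0,0]

```text
time: 9.95
tool_pos: [0.5013, -0.1855, 0.1508]
orientation: [[0.999, 0.0, 0.047], [-0.047, -0.0, 0.999], [0.0, -1.0, -0.0]]
ft_force: [0.4, -0.6, 1.4]
width: 0.0217
```

Run:
```python
from h import *
o,p,R=tool(); print(p,o["ft_force"],o["width"])
s=viewer.capture("scene");crop(s,210,310,130,250,5,"pics/s7c.png")
```

```text
[ 0.50127388 -0.18548486  0.15075515] [ 0.40133727 -0.55298539  1.35271922] 0.021658300797316295
```

View pics/s7c.png

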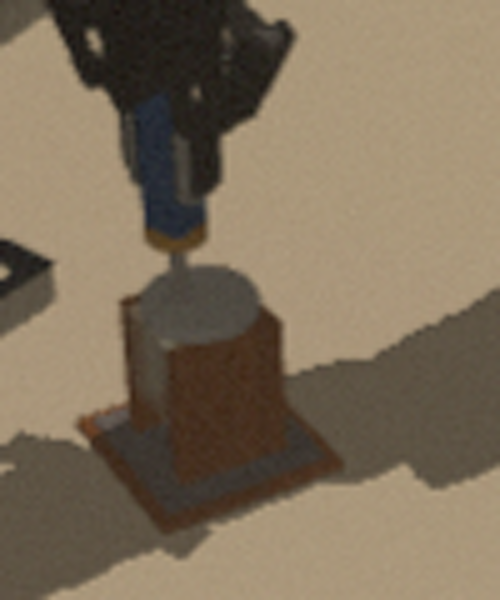

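The push force fell away by 11.4 mm of travel, and the tip reached about 14.6 mm. Withdrawing to check.

>>> send_rows:
  motion:
    - [0,-0.5,0,0]
    - [0,-1.0,0,0]
    - [0,-1.5,0,0]
    - [0,-2.0,0,0]
    - [0,-2.0,0,0]

```text
time: 10.5
tool_pos: [0.5005, -0.1853, 0.2219]
orientation: [[0.999, -0.001, 0.047], [-0.047, 0.0, 0.999], [-0.001, -1.0, 0.0]]
ft_force: [-0.2, -0.7, -0.7]
width: 0.0216
```

>>> send_rows:
  motion:
    - [2.0,0,2.0,0]
    - [2.0,0,3.5,0]
    - [2.0,0,3.5,0]
    - [0,0,0,0]
    - [0,0,0,0]

```text
time: 11.0
tool_pos: [0.5651, -0.0973, 0.221]
orientation: [[0.999, -0.001, 0.044], [-0.044, -0.0, 0.999], [-0.001, -1.0, -0.0]]
ft_force: [-0.4, -1.0, -1.0]
width: 0.021
```

Run:
```python
from h import *
o,p,R=tool(); print(p,R.round(4).tolist(),o["ft_force"],o["width"])
s=viewer.capture("scene");crop(s,210,310,130,250,5,"pics/s8c.png")
c=viewer.capture("wrist");cv2.imwrite("pics/w8.png",c["pixels"][:,:,::-1])
```

```text
[ 0.5651249  -0.09730841  0.22104419] [[0.999, -0.0006, 0.0444], [-0.0444, -0.0, 0.999], [-0.0006, -1.0, -0.0]] [-0.36377773 -1.00380033 -0.96646402] 0.021025128479272792
```

View pics/s8c.png

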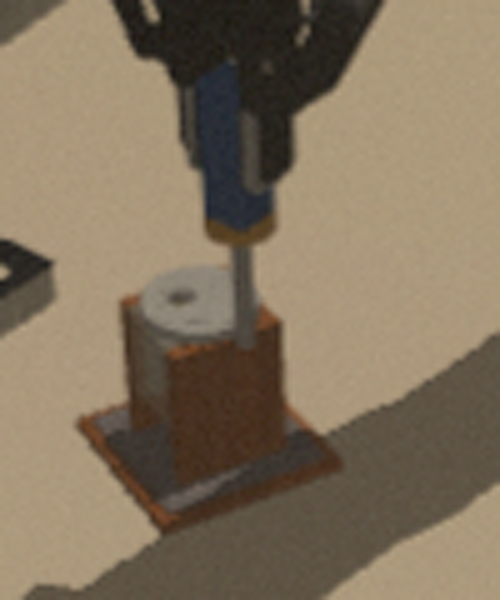

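View pics/w8.png

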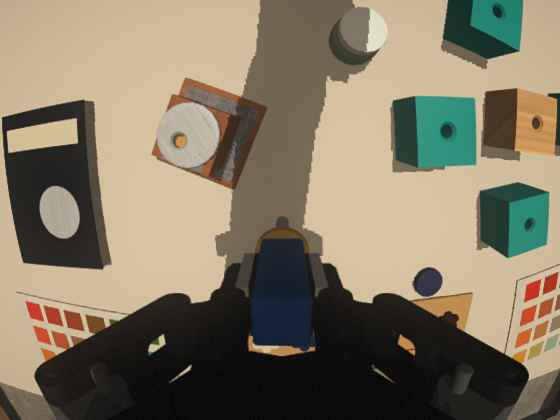

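The follower is back up, but the well's inside is hidden from here. I'll go round to the clear side (block +x, about −25° yaw) and look in with the wrist camera turned.

>>> send_rows:
  motion:
    - [3.0,0,-1.8,0]
    - [4.1,0,-2.4,0]
    - [4.1,0,-2.4,0]
    - [4.1,0,-2.4,0]
    - [4.1,0,-2.4,0]

```text
time: 11.6
tool_pos: [0.7539, -0.2243, 0.2212]
orientation: [[0.999, -0.0, 0.049], [-0.049, -0.001, 0.999], [-0.0, -1.0, -0.001]]
ft_force: [0.8, 0.4, 0.5]
width: 0.0213
```

>>> send_rows:
  motion:
    - [0,0,0,-0.14]
    - [0,0,0,-0.14]
    - [0,0,0,-0.14]
    - [0,0,0,-0.14]
    - [0,0,0,-0.14]

```text
time: 12.1
tool_pos: [0.7524, -0.2235, 0.2207]
orientation: [[0.792, -0.001, -0.61], [0.61, -0.001, 0.792], [-0.002, -1.0, 0.0]]
ft_force: [0.7, 0.5, -0.4]
width: 0.0216
```

>>> send_rows:
  motion:
    - [0,2.0,0,-0.14]
    - [0,2.0,0,-0.14]
    - [0,2.0,0,-0.14]
    - [0,2.0,0,0]
    - [0,0,0,0]

```text
time: 12.6
tool_pos: [0.75, -0.2226, 0.1376]
orientation: [[0.485, -0.008, -0.874], [0.874, 0.002, 0.485], [-0.002, -1.0, 0.008]]
ft_force: [-0.6, -0.5, -2.3]
width: 0.0213
```

Run:
```python
from h import *
o,p,R=tool(); print(p,R.round(4).tolist(),o["ft_force"],o["width"],o["joints"])
c=viewer.capture("wrist");cv2.imwrite("pics/w9.png",c["pixels"][:,:,::-1]);print(c["pose"][:3,3])
for q in((.497,-.1775,.092),(.497,-.1775,.018)): print(proj(c,q,True))
```

```text
[ 0.75002565 -0.22256728  0.13761548] [[0.4851, -0.0077, -0.8744], [0.8745, 0.002, 0.4851], [-0.002, -1.0, 0.0077]] [-0.63088537 -0.54326923 -2.25744393] 0.02130586697418754 [ 20.08354501  50.49046391 -13.18735096  66.2997288   11.18563961
  64.85327626 157.7006492 ]
[ 0.71772689 -0.28343049  0.28085652]
(np.float64(579.2147061216476), np.float64(135.75925774332796))
(np.float64(525.2873097845475), np.float64(130.11986205859728))
```

View pics/w9.png

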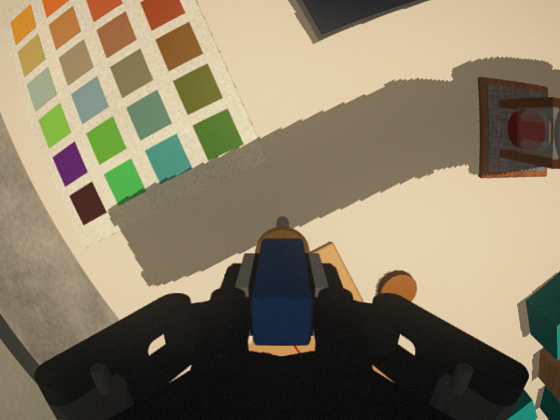

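The red disc is visible in the well at (527,130), and the model puts a disc lying on the felt at (525,130). Joint 7 is close to its limit, so I'll zoom in and then roll back.

Run:
```python
from h import *
a=cv2.imread("pics/w9.png")[70:185,465:560]; cv2.imwrite("pics/w9c.png",cv2.resize(np.clip(a*1.6,0,255).astype(np.uint8),None,fx=5,fy=5,interpolation=cv2.INTER_CUBIC))
```

```text
(no output)
```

View pics/w9c.png

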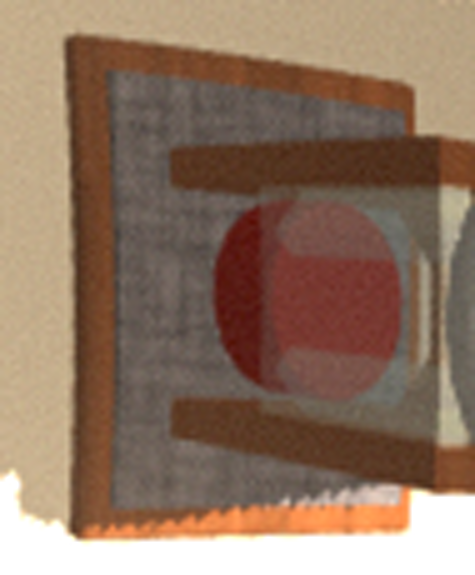

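>>> send_rows:
  motion:
    - [0,0,0,0.14]
    - [0,-2.0,0,0.14]
    - [0,-2.0,0,0.14]
    - [0,-2.0,0,0.14]
    - [0,-2.0,0,0.14]

```text
time: 13.15
tool_pos: [0.7536, -0.2227, 0.2245]
orientation: [[0.936, 0.001, -0.351], [0.351, -0.003, 0.936], [-0.0, -1.0, -0.003]]
ft_force: [0.1, 0.0, -1.3]
width: 0.0213
```

>>> send_rows:
  motion:
    - [0,-0.3,0,0.14]
    - [0,0,0,0.14]
    - [0,0,0,0.14]
    - [0,0,0,0]
    - [0,0,0,0]

```text
time: 13.65
tool_pos: [0.7536, -0.222, 0.2258]
orientation: [[0.999, 0.0, 0.051], [-0.051, -0.002, 0.999], [0.0, -1.0, -0.002]]
ft_force: [0.2, 1.1, -1.4]
width: 0.0215
```

Run:
```python
from h import *
o,p,R=tool(); print(p,R.round(4).tolist(),o["ft_force"],o["width"])
print(R.T@(np.array([.4834,.1955,p[2]])-p)*100)
```

```text
[ 0.75357872 -0.22200872  0.22575685] [[0.9987, 0.0001, 0.0507], [-0.0507, -0.0017, 0.9987], [0.0002, -1.0, -0.0017]] [ 0.23311701  1.10318635 -1.42967441] 0.021541252235078776
[-29.10096994  -0.07581322  40.32652405]
```

The disc lies flat and level on the felt inside the well. Returning the rod now.

>>> send_rows:
  motion:
    - [-1.4,0,2.0,0]
    - [-2.4,0,3.3,0]
    - [-2.4,0,3.3,0]
    - [-2.4,0,3.3,0]
    - [-2.4,0,3.3,0]

```text
time: 14.15
tool_pos: [0.6509, -0.0627, 0.2253]
orientation: [[0.999, 0.0, 0.051], [-0.051, -0.0, 0.999], [0.0, -1.0, -0.0]]
ft_force: [0.3, -0.3, -0.6]
width: 0.0215
```

>>> send_rows:
  motion:
    - [-2.4,0,3.3,0]
    - [-2.4,0,3.3,0]
    - [-2.4,0,3.3,0]
    - [-2.4,0,3.3,0]
    - [-2.4,0,3.3,0]

```text
time: 14.65
tool_pos: [0.5402, 0.1085, 0.2254]
orientation: [[0.999, 0.001, 0.051], [-0.051, -0.0, 0.999], [0.001, -1.0, -0.0]]
ft_force: [1.3, 0.5, -1.7]
width: 0.0211
```

>>> send_rows:
  motion:
    - [-2.4,0,3.3,0]
    - [-2.0,0,3.0,0]
    - [0,0,0,0]
    - [0,0,0,0]

```text
time: 15.05
tool_pos: [0.5004, 0.1733, 0.2254]
orientation: [[0.999, 0.0, 0.05], [-0.05, -0.0, 0.999], [0.0, -1.0, -0.0]]
ft_force: [-0.3, 0.0, -0.9]
width: 0.0212
```

Run:
```python
from h import *
o,p,R=tool(); print(p,R.round(4).tolist(),o["ft_force"],o["width"])
tip=p+R[:,1]*.0854; print(R.T@(np.array([.4834,.1955,tip[2]])-tip)*100)
```

```text
[0.50042328 0.17327838 0.22536461] [[0.9988, 0.0004, 0.0498], [-0.0498, -0.0, 0.9988], [0.0004, -1.0, -0.0]] [-0.27042819  0.01765181 -0.87884257] 0.02115385218134914
[-1.81386904e+00 -7.09934895e-04  2.13492852e+00]
```

>>> send_rows:
  motion:
    - [-1.0,0,1.2,0]
    - [-0.8,0,0.93,0]
    - [0,2.5,0,0]
    - [0,2.5,0,0]
    - [0,0.6,0,0]

```text
time: 15.55
tool_pos: [0.4822, 0.1937, 0.1666]
orientation: [[0.999, -0.004, 0.054], [-0.054, -0.002, 0.999], [-0.004, -1.0, -0.002]]
ft_force: [-0.9, 0.1, -1.7]
width: 0.0211
```

>>> send_rows:
  motion:
    - [0,0,0,0]
    - [0,0,0,0]

```text
time: 15.75
tool_pos: [0.4842, 0.1951, 0.1696]
orientation: [[0.999, 0.0, 0.054], [-0.054, 0.0, 0.999], [0.0, -1.0, 0.0]]
ft_force: [0.6, 0.9, -1.4]
width: 0.0212
```

Run:
```python
from h import *
o,p,R=tool(); print(p,R.round(4).tolist(),o["ft_force"],o["width"])
tip=p+R[:,1]*.0854; print(tip,R.T@(np.array([.4834,.1955,tip[2]])-tip)*100)
c=viewer.capture("wrist"); crop(c,240,330,180,260,8,"pics/w10c.png")
for q in (tip,(.4834,.1955,.066)): a=proj(c,q,True); print((a[0]-240)*8,(a[1]-180)*8)
```

```text
[0.48423151 0.19513858 0.16963012] [[0.9985, 0.0004, 0.054], [-0.054, 0.0005, 0.9985], [0.0004, -1.0, 0.0005]] [ 0.55093097  0.90828768 -1.3754757 ] 0.021230754359738205
[0.48426412 0.19517829 0.08423013] [-8.80233978e-02 -1.80363506e-05  2.74562016e-02]
344.50322261424935 331.4511438046609
346.1545708646063 269.8209660225757
```

View pics/w10c.png

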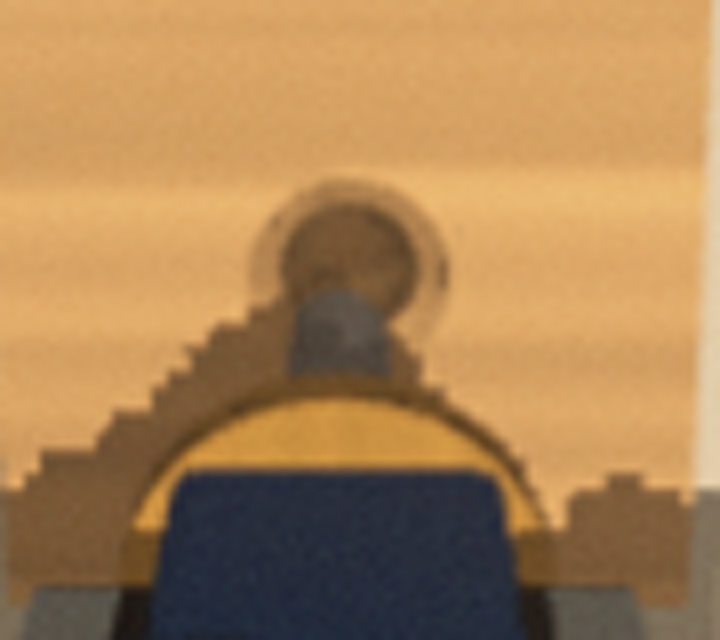

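The stand hole is at crop (348,266) against a predicted (346,270), so it's lined up. Shift 1 mm and insert.

>>> send_rows:
  motion:
    - [-0.06,0,0.05,0]
    - [0,0.8,0,0]
    - [0,0.8,0,0]
    - [0,0.6,0,0]
    - [0,0,0,0]

```text
time: 16.3
tool_pos: [0.4822, 0.1955, 0.1455]
orientation: [[0.999, -0.002, 0.053], [-0.053, -0.001, 0.999], [-0.002, -1.0, -0.001]]
ft_force: [0.7, 0.3, -0.9]
width: 0.0213
```

>>> send_rows:
  motion:
    - [0,1.0,0,0]
    - [0,1.5,0,0]
    - [0,1.2,0,0]
    - [0,0.8,0,0]
    - [0,0,0,0]

```text
time: 16.8
tool_pos: [0.4822, 0.1955, 0.1005]
orientation: [[0.999, -0.002, 0.053], [-0.053, -0.001, 0.999], [-0.002, -1.0, -0.001]]
ft_force: [0.4, -0.5, -0.9]
width: 0.0215
```

>>> send_rows:
  motion:
    - [0,0.5,0,0]
    - [0,0.3,0,0]
    - [0,0.2,0,0]
    - [0,0,0,0]
    - [0,0,0,0]

```text
time: 17.3
tool_pos: [0.4828, 0.1957, 0.0918]
orientation: [[0.999, -0.001, 0.054], [-0.054, 0.0, 0.999], [-0.001, -1.0, -0.0]]
ft_force: [0.1, -1.3, -2.1]
width: 0.0217
```

>>> send_rows:
  motion:
    - [0,0.1,0,0]
    - [0,0.1,0,0]
    - [0,0,0,0]

```text
time: 17.6
tool_pos: [0.483, 0.1958, 0.0914]
orientation: [[0.999, -0.0, 0.054], [-0.054, -0.0, 0.999], [-0.0, -1.0, -0.0]]
ft_force: [-5.6, -2.1, 17.3]
width: 0.0215
```

The rod is seated: 17 N at the same height as when it was first gripped. I'll ease off and open.

>>> send_rows:
  motion:
    - [0,-0.15,0,0]
    - [0,0,0,0]

```text
time: 17.8
tool_pos: [0.483, 0.1958, 0.0915]
orientation: [[0.999, -0.0, 0.054], [-0.054, 0.0, 0.999], [-0.0, -1.0, 0.0]]
ft_force: [-0.6, -0.2, -0.5]
width: 0.0213
```

>>> send_rows:
  motion:
    - [0,0,0,0]
    - [0,0,0,0]
    - [0,0,0,0]
    - [0,0,0,0]
    - [0,0,0,0]
  hand: 0

```text
time: 18.3
tool_pos: [0.4827, 0.1957, 0.0911]
orientation: [[0.999, -0.001, 0.054], [-0.054, -0.0, 0.999], [-0.001, -1.0, -0.0]]
ft_force: [-0.4, 0.8, 0.5]
width: 0.0853
```

>>> send_rows:
  motion:
    - [0,0,0,0]
    - [0,0,0,0]
    - [0,-1.0,0,0]
    - [0,-2.5,0,0]
    - [0,-3.0,0,0]

```text
time: 18.8
tool_pos: [0.482, 0.1954, 0.1568]
orientation: [[0.999, -0.003, 0.053], [-0.053, -0.001, 0.999], [-0.003, -1.0, -0.001]]
ft_force: [1.1, -0.2, 0.7]
width: 0.0851
```

>>> send_rows:
  motion:
    - [0,-3.0,0,0]
    - [0,-3.0,0,0]
    - [0,0,0,0]
    - [0,0,0,0]

```text
time: 19.2
tool_pos: [0.4831, 0.1958, 0.2171]
orientation: [[0.999, 0.001, 0.054], [-0.054, 0.001, 0.999], [0.001, -1.0, 0.001]]
ft_force: [0.4, 0.1, -0.5]
width: 0.0853
```

Run:
```python
from h import *
o,p,R=tool(); print(o["time"],p,o["ft_force"],o["width"])
c=viewer.capture("wrist"); s=viewer.capture("scene"); t=viewer.capture("top")
cv2.imwrite("pics/w11.png",c["pixels"][:,:,::-1]); cv2.imwrite("pics/t11.png",t["pixels"][:,:,::-1])
crop(s,200,460,160,310,3,"pics/s11.png");
```

```text
19.2 [0.48310719 0.19580148 0.21709258] [ 0.3702325   0.09709981 -0.50373847] 0.08525353582414644
```

View pics/w11.png

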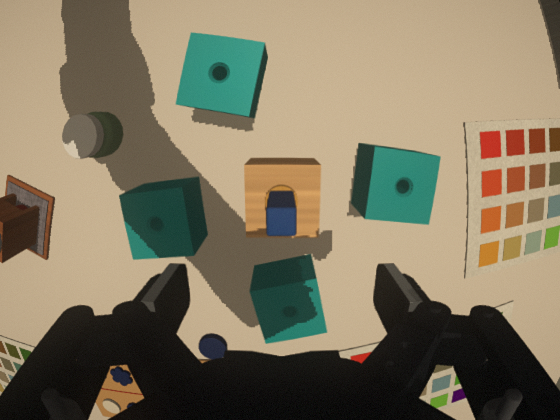

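View pics/s11.png

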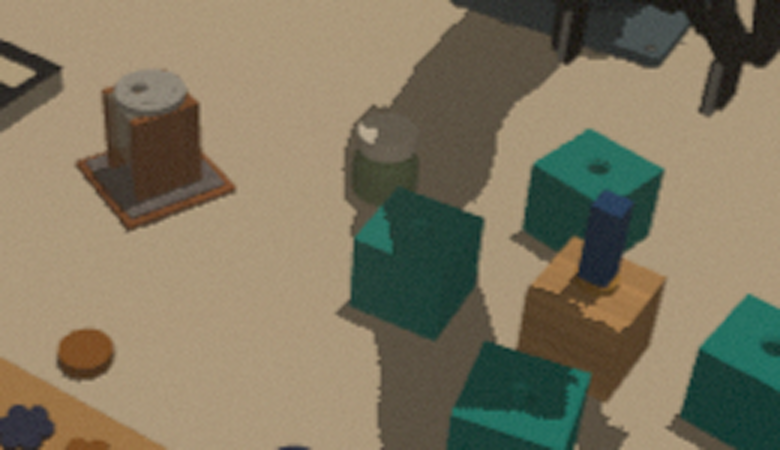

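The rod stands upright with its collar on the stand's top, at scene-crop (600,285). The jar, loose discs and look-alikes are where they were, and the gripper is clear.

Run:
```python
from bench import job
print(job.close_job())
```

```text
the job is handed in; nothing more can be done
None
```

The red sample is out of the clips and lying flat on the felt, and the rod is back fully home in its stand. I handed the job in at about 19 s of robot time.

- **Hole:** it lies 9.0 mm off the plate's axis, at about −62° in world axes. I found it with the wrist camera, and the rod went straight in without touching the plate.
- **Push:** the force readings, taken at the end of each move, peaked at about 10 N. The force had fallen away at 11.4 mm of travel, and I stopped at about 14.6 mm, short of the hard stop.
- **Sample:** a look in from the clear side showed the red disc level on the felt, within about 2 pixels of where it should lie.
- **Rod:** it seated with 17 N at the same height as when I first gripped it. The last pictures show it upright with its collar on the stand's top.
- **Surroundings:** the last pictures show the jar, loose discs and look-alike stands apparently where they were. I judged this by eye and didn't measure it; I took a last top view but didn't examine it, so the catalogues were not checked separately.

Two things disagreed or came close:
- **Scene camera:** it read about 2–7 mm off the wrist camera, so I used the wrist camera's positions.
- **Joint 7:** while I looked into the well it came within about 0.3° of its range limit, but it did not pass it.

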